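# Hang the parts basket on the drip stand

### The job

With a fingertip, swing the wire basket's folded handle up until it stands upright, the basket staying on the desk; then take the basket by the handle's red grip, carry it over and hang it on the twin hook of the drip stand, pressing the handle down past both brass spring keepers until it is seated in both hooks and the keepers have snapped shut above it. The hooks are light: load them with less than 25 N, feel for them rather than ramming, and never let the basket drop. Keep the basket near level so that the heatsink stays in it, do not knock the stand with the gripper, and leave everything else where it is.

Things in the scene. Friction and masses are not known exactly. Their poses are not given: they have to be found in the camera images.
- basket: Open wire-mesh parts basket, 110 (x) x 120 (y) x 55 mm high, about 0.3 kg, loose on the desk. Origin: centre of its underside, z up. Its U-shaped wire bail pivots on both y sides at x = 0, 48 mm above the underside. Folded, the bail lies nearly level towards the basket's -x side, its cross bar 50 mm outside the wall and free underneath; upright, the bar is 153 mm above the underside.
- bail (a joint): Bail angle relative to the basket: 0 level towards the basket's -x side, 1.57 straight up, more leans on to +x (stop at 2.9). Starts at 0.05 to 0.30. Arms 105 mm long at y = +-66 mm. The hinge has friction (0.03 N m): the bail stays where it is left; under 1.5 N at the bar swings it.
- bail_grip (a point): Centre of the red grip sleeve, 12 mm thick, 36 mm long, in the middle of the bail's cross bar (6 mm wire). Its y axis runs along the bar; with the bail at 0 its axes are those of the basket.
- heatsink: Black finned heatsink, 40 x 60 x 27 mm, 0.09 kg, lying loose in the basket. Origin: centre of its underside.
- stand: Drip stand fixed to the desk. Origin: on the desk straight below the middle between its two hook seats, z up. Two prongs (8 mm wire) at y = +-33 mm run from the mast towards -x and end in upturned hooks with seats at x = 0; the bail's bar must lie in both, along the stand's y. Seat height varies and is not reported: a seated bar's centre is 185 to 215 mm up. See it or feel for it.
- mast_foot (a point): Foot of the stand's telescopic mast on the desk, at the stand's x = +90 mm, y = 0; foot plate 100 x 110 x 10 mm. The prongs' undersides are 11 mm below a seated bar's centre, the tips 33 mm above it. Bring the basket in from the stand's -x side: bar over the tips, basket rim (97 mm below the upright bar) under the prongs; at 261 mm the bar suits every hook height.
- left_seat_below (a point): Point of the desk straight below the left hook's seat (stand's x = 0, y = +33 mm). Hook throat in the stand's x: the tip's wire at -14 mm, the back wire at +13 mm, clear width 19 mm; the tips flare outwards from 22 to 33 mm above a seated bar's centre.
- keeper_left (a joint): Brass spring keeper of the left (+y) hook: 17 mm flap hinged at the stand's x = +11 mm, 22 mm above a seated bar's centre. 0 shut (level across the throat), to 1.4 pressed down; springs shut above a bar that is down in the seat. The bar (6 mm) first touches it 27 mm above its seat; the basket resting on top holds it open by roughly 0.1 to 0.3.
- keeper_right (a joint): The same keeper on the right (-y) hook. The bar passes both most easily 3 mm towards the tips (stand's x = -3 mm). About 9 to 14 N on the bar, basket weight (about 4 N) included, push it past both; then the resistance drops until the bar meets the seats.
- solder_spool: Bystander: spool of solder, blue flanges, 56 mm wide, 42 mm high.
- flux_bottle: Bystander: small brown dropper bottle, 33 mm wide, 102 mm high.
- multimeter: Bystander: red hand meter lying on its back, 187 x 84 x 51 mm.
- small_transformer: Bystander: small mains transformer, 98 x 77 x 44 mm.
- tape_yellow: Bystander: roll of yellow tape lying flat, 65 mm wide, 18 mm high.
- driver_red: Bystander: red screwdriver lying down, 190 x 24 x 24 mm.
- die_grinder: Bystander: dark green die grinder lying down, 209 x 42 x 43 mm.
Things that resemble listed ones, but are neither listed nor needed, are in the scene too. There is more than one size of the heatsink; the one meant has the size given above.

How it is judged:
By the outcome, as a careful person would: the job done as asked, in the order asked, and still so for the second after the job is handed in, with the robot touching nothing.
It also fails if it takes over 64 s, if anything falls off the work surface, if the arm or the gripper's body presses on something with over 40 N, if the wrist force passes 120 N, or if a joint passes its speed limit or range.

### The arm

A 6-joint arm with a two-finger parallel gripper is mounted at the origin on a cart in front of the work surface, level with it; the furniture and walls round the work are solid. World frame = base frame: x ahead of the robot, y to its left, z up, the work surface at z = 0. Lengths are in m, angles in rad, forces in N, time in s.
With the tool pointing down it reaches from about 0.4 to 0.825 m from the base axis. Payload 7 kg.
Tool frame: the origin (TCP) lies at the very end of the fingers, on their centre line; the grasp point (between the pads) lies 19 mm behind it; z points along the fingers, y is the line along which they close (so a half turn about z gives the same grasp; the last joint's range is limited). The gripper opens to 88 mm and grips with 3 to 60 N. Pads are 19 mm wide; open, the fingers measure 130 mm over their backs; the gripper's body (78 mm by 193 mm) begins 47 mm behind the grasp point.
Start: joints at [-0.832, 0.359, 0.012, 0, -1.224, -0.288], TCP at [0.294, -0.608, 0.227] pointing down, gripper open.
Joint ranges: [-3.07, 3.07], [-1.43, 2.12], [-1.02, 1.25], [-3.03, 1.67], [-3.05, -0], [-3.03, 3.03]. Speed limits (rad/s): [2.39, 2.39, 3.01, 3.14, 3.14, 3.14].

### API

Orientations are given as a rotation vector (axis times angle).
In Python, from workcell import r, eyes gives the robot as it stands.
- The arm moves only by the shell command python3 -m pendant 'ROWS' [FORCE]. ROWS is a JSON object whose one key "series" holds a list of rows, each a list of 5 numbers: the shift along the tool's x, y, z in units of 30 mm (1.0 is 30 mm), then the turn about the tool's z in units of 5 degrees (1.0 is 5 degrees), then the opening, from 0 (shut) to 1 (fully open). In form: {"series": [[tx, ty, tz, spin, fingers], ...]}. A call has 1 to 8 rows; each row is the pose to reach, as a shift and turn from the pose commanded when the call began, along the tool's axes at that moment; what a row does not reach only later rows make up. A row lasts 1/8 s, in which the tool goes at most 62.5 mm and 10.7 degrees, less where a joint would pass 70% of its speed; a pose out of reach is approached as far as the arm can. A call with a gripper value outside its range is refused whole. The fingers move at their own pace and stop on an object; FORCE is the grip in N (left out, the last holds). Time passes only in rows, so rows that repeat a pose let the fingers close. It gives the time, the measured TCP pose, the force, the opening and the grip force at its end, in the units of the state.
- r.sense(): the state, without advancing time (a new reading comes with each control period).
- eyes.read_camera(name): name is "side" or "top"; returns a dict with "img" (420x560x3 uint8, red, green, blue), "vfov" (degrees; the focal length in pixels is half the picture's height over the tangent of half this angle, whatever the lens; pixels are square), "cx", "cy" (the principal point, pixels), "k1" (the pictures are not rectified: a ray, as slopes to the right and down, at radius r is drawn at 1 + k1 r^2 times it, then the intrinsics apply), "cam_to_world" (4x4, takes a point from camera to world coordinates). Camera axes: x right, y up, looking along -z (the intrinsics and any distortion apply to the point x, -y, -z); pixel columns grow to the right and rows downward; lengths in m; the calibration is good to about 2 mm. A picture is of the moment at which its call begins. There is no depth.
- r.hand_in(): hands the job in; it is judged then, once.
Trained networks look in a picture, given as the dict that the camera call returned (one of the last four; its "shot" number tells which), for a name from the list of things; names that differ only in an ending like _2 or _b are one class to them, and where a whole thing is asked for, a point or a joint stands for the part that bears it (a point fixed in the world has none). Each returns a list of dicts, best first, with "p" (0 to 1); they miss things now and then, are a little off and sometimes report something else, mostly with a low value. They report only what shows in the picture. A call takes as long as a camera call. They do not tell look-alikes from the thing itself.
- eyes.look_for(picture, label): "position" ([x, y, z] in m, in world coordinates, good to about 4 mm: the middle of the surface that is visible of it).
The state is a dict: "clock": time; "joints": joint angles; "qd": joint speeds; "effort": joint torques, N m; "eef_pos": TCP position; "orientation": TCP orientation; "force": force on the tool from outside, world axes, zero at the start; "wrist_torque": the same for the moment, N m; "finger_gap": finger opening in m; "grip_force": force on a finger pad.
Only numpy, scipy, OpenCV 4.12 (cv2) and the standard library are available. Lean on these libraries where they do the work, as an engineer would, in place of code of your own. Each camera call takes 0.05 s, during which the arm holds its last target. There are 200 camera calls.

## Working session

There is one attempt and no reset: what is moved stays moved. The work goes in short steps, Python scripts to look and compute and a shell command to move; the robot and the scene stay as the last step left them, time stands still between calls to the robot, and variables do not carry over. Pictures are saved under pics/ and viewed, at most 10 in all, crops included, and the job is handed in when it is done.

```bash
ls; mkdir -p pics; cat > h.py <<'E'
import numpy as np, cv2
from scipy.spatial.transform import Rotation as R
from workcell import r, eyes
def cam(name,save=None):
    d=eyes.read_camera(name)
    if save: cv2.imwrite('pics/'+save,cv2.cvtColor(d['img'],cv2.COLOR_RGB2BGR))
    return d
def K(d):
    f=d['img'].shape[0]/2/np.tan(np.radians(d['vfov'])/2)
    return np.array([[f,0,d['cx']],[0,f,d['cy']],[0,0,1.]]),np.array([d['k1'],0,0,0,0.])
def ray(d,u,v):
    k,D=K(d); p=cv2.undistortPoints(np.array([[[u,v]]],float),k,D)[0,0]
    T=np.array(d['cam_to_world']); w=T[:3,:3]@np.array([p[0],-p[1],-1]); return T[:3,3],w/np.linalg.norm(w)
def atz(d,u,v,z):
    o,w=ray(d,u,v); return o+w*(z-o[2])/w[2]
def proj(d,P):
    k,D=K(d); T=np.array(d['cam_to_world']); c=(np.array(P,float).reshape(-1,3)-T[:3,3])@T[:3,:3]; c=c*[1,-1,-1]
    return cv2.projectPoints(c.reshape(-1,1,3),np.zeros(3),np.zeros(3),k,D)[0][:,0]
def tri(rays):
    A=0;b=0
    for o,w in rays:
        M=np.eye(3)-np.outer(w,w);A=A+M;b=b+M@o
    return np.linalg.solve(A,b)
E
python3 - <<'E'
from h import *
np.set_printoptions(precision=3,suppress=True)
s=r.sense(); print({k:np.round(v,3) for k,v in s.items()}); print(R.from_rotvec(s['orientation']).as_matrix())
for n in('side','top'):
    d=cam(n,n+'1.png'); print(n,d['vfov'],d['k1'],np.array(d['cam_to_world']))
    for l in 'basket bail bail_grip heatsink stand mast_foot left_seat_below keeper_left keeper_right solder_spool flux_bottle multimeter small_transformer tape_yellow driver_red die_grinder'.split():
        print(l,[(np.round(q['position'],3),round(q['p'],2)) for q in eyes.look_for(d,l)[:3]])
E
```

```text
pics
{'clock': np.float64(0.0), 'joints': array([-0.832,  0.359,  0.011, -0.   , -1.224, -0.288]), 'qd': array([-0.   , -0.001, -0.001, -0.001,  0.   ,  0.001]), 'effort': array([  0.001, -58.271,  29.307,   6.997,   0.007,  -0.   ]), 'eef_pos': array([ 0.294, -0.607,  0.226]), 'orientation': array([ 0.702, -3.062, -0.003]), 'force': array([0.003, 0.486, 0.066]), 'wrist_torque': array([ 0.034, -0.017,  0.012]), 'grip_force': np.float64(0.0), 'finger_gap': np.float64(0.088)}
[[-0.9   -0.436 -0.001]
 [-0.436  0.9    0.001]
 [ 0.     0.002 -1.   ]]
side 42.100109262688726 0.06291846133232581 [[-0.953  0.098 -0.286  0.199]
 [-0.301 -0.373  0.878  1.186]
 [-0.02   0.923  0.385  0.646]
 [ 0.     0.     0.     1.   ]]
basket [(array([0.484, 0.224, 0.029]), 0.69), (array([0.69 , 0.08 , 0.009]), 0.28)]
bail [(array([0.499, 0.282, 0.077]), 0.55)]
bail_grip [(array([0.497, 0.288, 0.073]), 0.93), (array([ 0.545, -0.101,  0.052]), 0.44)]
heatsink [(array([ 0.543, -0.1  ,  0.056]), 0.59), (array([0.468, 0.19 , 0.032]), 0.55), (array([0.606, 0.101, 0.013]), 0.47)]
stand [(array([ 0.545, -0.104,  0.
[... 1005 characters left out ...]
y([0.47 , 0.185, 0.003]), 0.73), (array([0.612, 0.091, 0.014]), 0.46)]
stand [(array([ 0.547, -0.103,  0.01 ]), 0.76)]
mast_foot [(array([ 0.543, -0.103,  0.013]), 0.6)]
left_seat_below [(array([ 0.544, -0.1  ,  0.01 ]), 0.89)]
keeper_left [(array([0.49 , 0.21 , 0.008]), 0.6), (array([0.696, 0.059, 0.02 ]), 0.23)]
keeper_right []
solder_spool [(array([0.771, 0.041, 0.047]), 0.66)]
flux_bottle []
multimeter [(array([ 0.376, -0.186,  0.039]), 0.64)]
small_transformer [(array([0.753, 0.168, 0.046]), 0.81)]
tape_yellow [(array([0.376, 0.014, 0.019]), 0.59)]
driver_red [(array([0.699, 0.058, 0.02 ]), 0.5)]
die_grinder [(array([ 0.732, -0.135,  0.038]), 0.75), (array([0.373, 0.017, 0.016]), 0.43)]
```

View pics/side1.png

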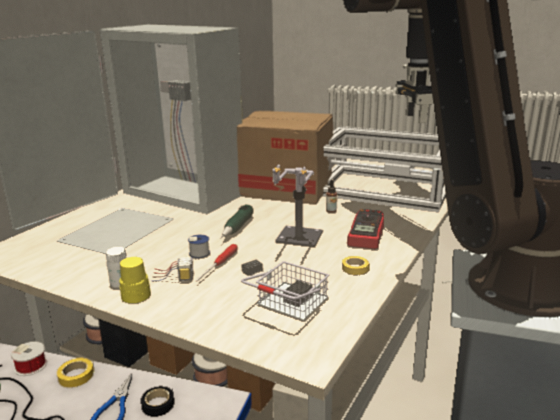

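View pics/top1.png

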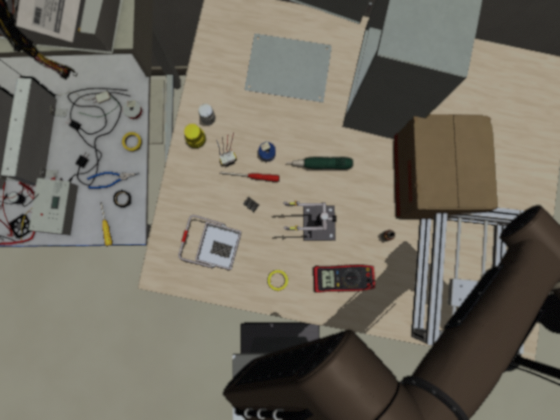

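Side view: the basket is at (293,290) with its red grip at (266,289), and the stand's mast is at (299,205) with hooks at (277,175) and (310,177). Top view: the basket is at (211,245) with its grip at (186,237). The stand is at (318,222) and its prongs run left (world +y). I'll zoom in on these.

```bash
python3 - <<'E'
import cv2,numpy as np
s=cv2.imread('pics/side1.png');t=cv2.imread('pics/top1.png')
def c(i,x,y,w,h): return cv2.resize(i[y:y+h,x:x+w],(400,300),interpolation=cv2.INTER_CUBIC)
m=np.vstack([np.hstack([c(s,240,250,100,75),c(s,260,160,60,45)]),np.hstack([c(t,170,205,80,60),c(t,265,185,80,60)])])
cv2.imwrite('pics/m1.png',m)
E
```

```text
(no output)
```

View pics/m1.png

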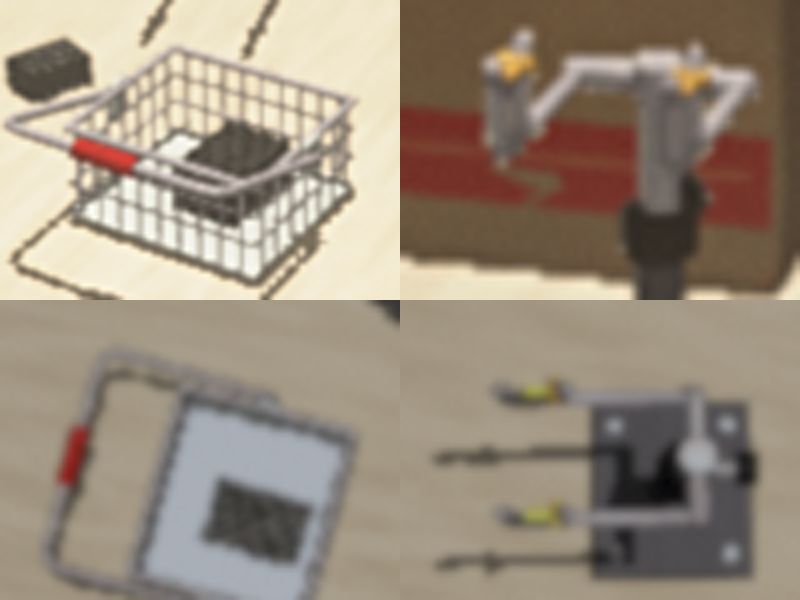

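```bash
python3 - <<'E'
from h import *
np.set_printoptions(precision=4,suppress=True)
dt=cam('top');ds=cam('side')
def blob(d,box,fn):
    x,y,w,h=box; im=d['img'][y:y+h,x:x+w].astype(float); m=fn(im).clip(0); m[m<25]=0
    ys,xs=np.mgrid[y:y+h,x:x+w]; return (m*xs).sum()/m.sum(),(m*ys).sum()/m.sum(),m.sum()/255
red=lambda i:i[...,0]-np.maximum(i[...,1],i[...,2])-30
yel=lambda i:np.minimum(i[...,0],i[...,1])-i[...,2]-45
P={}
for n,bt,bs,f in[('grip',(178,222,14,28),(255,280,25,18),red),('kL',(285,197,15,13),(270,162,15,15),yel),('kR',(285,222,15,13),(297,165,13,14),yel)]:
    a=blob(dt,bt,f);b=blob(ds,bs,f); ra,rb=ray(dt,*a[:2]),ray(ds,*b[:2]); P[n]=tri([ra,rb]); 
    print(n,np.round(a,1),np.round(b,1),P[n],'resid mm',1e3*np.abs(np.cross(rb[1],P[n]-rb[0])).max())
d=P['kL']-P['kR'];print('kL-kR',d,np.linalg.norm(d),'stand y yaw',np.degrees(np.arctan2(d[1],d[0])))
zb=P['kL'][2]
p=[atz(dt,u,v,.19) for u,v in[(285,203),(324.4,203.4),(285,228),(324.4,228)]];print('prongs',p, [np.degrees(np.arctan2(*(p[i+1]-p[i])[1::-1])) for i in(0,2)])
print('mast foot look', [atz(dt,*q,.01) for q in [(304,206),(334.6,205.4),(335,240.4),(303.4,240.4)]])
a,b=atz(dt,191,216,P['grip'][2]),atz(dt,180,258,P['grip'][2]);print('bar',a,b,(a+b)/2,np.linalg.norm(a-b),'yaw',np.degrees(np.arctan2(*(a-b)[1::-1])))
for l in('basket',): print([q['position'] for q in eyes.look_for(dt,l)[:1]])
# basket floor/rim corners from top crop
c=[atz(dt,170+x/5,205+(y-300)/5,.055) for x,y in[(182,392),(356,436)]];print('rim top edge',c,np.degrees(np.arctan2(*(c[1]-c[0])[1::-1])))
c=[atz(dt,170+x/5,205+(y-300)/5,.055) for x,y in[(182,392),(140,575)]];print('rim left edge',c,np.degrees(np.arctan2(*(c[0]-c[1])[1::-1])))
E
```

```text
grip [184.2 235.8   7.5] [265.7 288.2  25.7] [0.5068 0.2882 0.0787] resid mm 1.2037003695117843
kL [292.  203.    0.1] [276.4 169.1   1. ] [ 0.579  -0.0248  0.2224] resid mm 0.6199891995332663
kR [293.  227.    0.1] [303.  171.3   0.5] [ 0.5136 -0.0264  0.2217] resid mm 0.4738859915794924
kL-kR [0.0655 0.0017 0.0007] 0.06547982046284402 stand y yaw 1.4457538144122208
prongs [array([ 0.5832, -0.0074,  0.19  ]), array([ 0.5805, -0.1155,  0.19  ]), array([ 0.5145, -0.0061,  0.19  ]), array([ 0.5129, -0.1136,  0.19  ])] [np.float64(-91.4171848281564), np.float64(-90.87536023607895)]
mast foot look [array([ 0.5982, -0.073 ,  0.01  ]), array([ 0.5987, -0.1686,  0.01  ]), array([ 0.4894, -0.1665,  0.01  ]), array([ 0.4909, -0.0686,  0.01  ])]
bar [0.564  0.2679 0.0787] [0.4404 0.2999 0.0787] [0.5022 0.2839 0.0787] 0.1276936383252425 yaw -14.473699008050875
[[0.4925, 0.2105, 0.0063]]
rim top edge [array([0.5437, 0.2253, 0.055 ]), array([0.5156, 0.1208, 0.055 ])] -105.03660530302898
rim left edge [array([0.5437, 0.2253, 0.055 ]), array([0.4344, 0.2504, 0.055 ])] -12.933443199521218
```

The networks and blobs agree:
- **Grip:** about (0.507, 0.288, 0.079), so the bail angle is about 0.30 and the basket yaw about -104°.
- **Stand:** keepers at z≈0.222, so the seat is at about 0.200, with the seat midpoint near (0.546, -0.024) and yaw about -91°.

The tool stays vertical, so I'll swing the bail by pushing with one finger's inner pad, fingers part open.

```bash
cat >> h.py <<'E'
def go(pos,yaw=None):
    "units for a row taking TCP to pos, tool y axis to world yaw (deg)"
    s=r.sense(); M=R.from_rotvec(s['orientation']).as_matrix(); d=M.T@(np.array(pos)-s['eef_pos'])/.03
    cur=np.degrees(np.arctan2(M[1,1],M[0,1])); sp=0 if yaw is None else -((yaw-cur+90)%180-90)/5
    print('row',np.round(d,2),round(sp,2),'| at',np.round(s['eef_pos'],4),'yaw',round(cur,2),'F',np.round(s['force'],2),'t',round(float(s['clock']),2),'tilt',np.round(M[:,2],3))
E
python3 -m pendant '{"series": [[0,0,-3,0,0.35],[-9.7,10.4,-4.5,7.9,0.35],[-9.7,10.4,-4.5,7.9,0.35],[-9.7,10.4,-4.5,7.9,0.35],[-9.7,10.4,-4.5,7.9,0.35],[-9.7,10.4,-4.5,7.9,0.35],[-9.7,10.4,-4.5,7.9,0.35],[-9.7,10.4,-4.5,7.9,0.35]]}' 10
python3 -c "
from h import *
go((.507,.285,.2),76); print(r.sense()['joints'])"
```

```text
clock: 2.85
eef_pos: [0.4196, -0.1999, 0.362]
orientation: [0.374, 3.118, 0.0]
force: [2.2, 0.6, -0.1]
finger_gap: 0.031
grip_force: 0.0
row [ 1.   16.39  5.4 ] 0.06 | at [ 0.4196 -0.1999  0.362 ] yaw 76.32 F [ 2.19  0.58 -0.08] t 2.85 tilt [ 0.001 -0.    -1.   ]
[-1.91351369e-02 -6.13765966e-02 -1.89521489e-01  3.43527686e-05
 -1.44148903e+00 -1.79038355e+00]
```

```bash
python3 -m pendant '{"series": [[1,16.4,5.2,0,0.35],[1,16.4,5.2,0,0.35],[1,16.4,5.2,0,0.35],[1,16.4,5.2,0,0.35],[1,16.4,5.2,0,0.35],[1,16.4,5.2,0,0.35],[1,16.4,5.2,0,0.35],[1,16.4,5.2,0,0.35]]}'
python3 -m pendant '{"series": [[0,0,0,0,0.35],[0,0,0,0,0.35],[0,0,0,0,0.35]]}'
python3 -c "
from h import *
go((.508,.288,.060),76); print(r.sense()['joints']); cam('side','s2.png')
i=cv2.imread('pics/s2.png')[190:340,190:390];cv2.imwrite('pics/s2c.png',cv2.resize(i,(800,600),interpolation=2))"
```

```text
clock: 3.85
eef_pos: [0.5039, 0.2696, 0.2101]
orientation: [0.373, 3.119, 0.001]
force: [1.2, -0.1, 0.8]
finger_gap: 0.0308
grip_force: 0.0
clock: 4.22
eef_pos: [0.5039, 0.2666, 0.2112]
orientation: [0.375, 3.118, 0.001]
force: [0.5, -0.3, -0.1]
finger_gap: 0.0304
grip_force: 0.0
row [0.04 0.72 5.04] 0.06 | at [0.5039 0.2666 0.2112] yaw 76.28 F [ 0.53 -0.28 -0.14] t 4.22 tilt [ 0.001  0.001 -1.   ]
[ 8.29868003e-01  1.97304841e-01 -2.47634718e-01  1.30022549e-04
 -1.12474234e+00 -2.64017459e+00]
```

View pics/s2c.png

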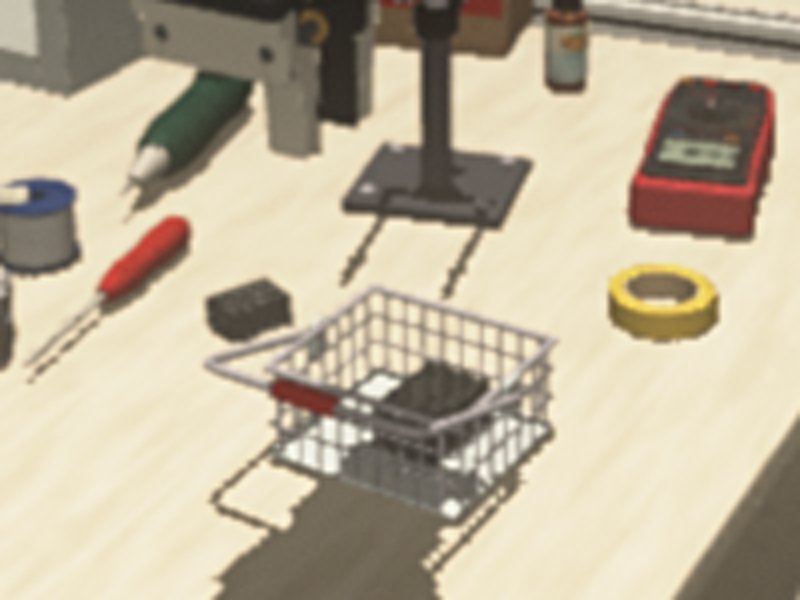

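The fingers (crop (290,130)) hover above the bar, and the basket is undisturbed. Next I descend astride the sleeve.

```bash
python3 -m pendant '{"series": [[0,0.75,1,0,0.35],[0,0.75,3,0,0.35],[0,0.75,4.2,0,0.35],[0,0.75,5,0,0.35],[0,0.75,5,0,0.35],[0,0.75,5,0,0.35]]}' 5
python3 -c "
from h import *
go((.508,.288,.060),76)
p=np.array([.5068,.2882]);e=np.array([np.cos(np.radians(76)),np.sin(np.radians(76))]);M=R.from_rotvec(r.sense()['orientation']).as_matrix()
for a in np.linspace(.297,1.57,9):
    c=.105*(np.cos(a)-np.cos(.297));z=.105*(np.sin(a)-np.sin(.297));print(round(a,2),'y',round(c/.03,2),'z',round(-z/.03,2))
d=cam('side','s3.png')
i=cv2.imread('pics/s3.png')[220:340,220:380];cv2.imwrite('pics/s3c.png',cv2.resize(i,(800,600),interpolation=2))"
```

```text
clock: 5.03
eef_pos: [0.51, 0.2894, 0.062]
orientation: [0.374, 3.118, 0.002]
force: [0.2, -0.4, 0.8]
finger_gap: 0.0309
grip_force: 0.0
row [ 0.05 -0.06  0.07] 0.06 | at [0.51   0.2894 0.062 ] yaw 76.31 F [ 0.19 -0.41  0.76] t 5.03 tilt [ 0.002  0.001 -1.   ]
0.3 y 0.0 z -0.0
0.46 y -0.2 z -0.52
0.62 y -0.49 z -1.0
0.77 y -0.84 z -1.42
0.93 y -1.26 z -1.79
1.09 y -1.74 z -2.08
1.25 y -2.25 z -2.3
1.41 y -2.79 z -2.43
1.57 y -3.34 z -2.48
```

View pics/s3c.png

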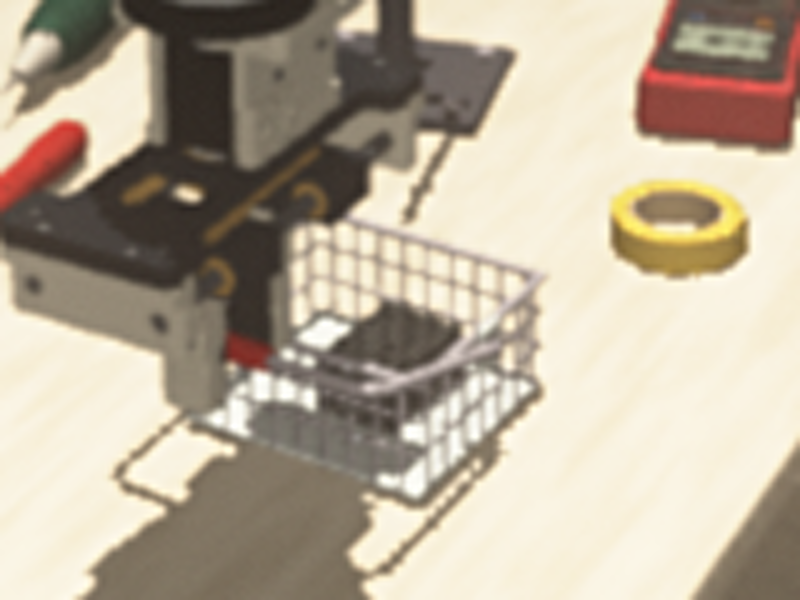

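The sleeve sits between the finger pads, with the outer finger beyond it. I push inwards and up along the arc, with the finger leading slightly upwards.

```bash
python3 -m pendant '{"series": [[0,-0.25,0,0,0.35],[0,-0.36,-0.1,0,0.35],[0,-0.45,-0.35,0,0.35],[0,-0.6,-0.65,0,0.35],[0,-0.75,-0.95,0,0.35],[0,-0.95,-1.25,0,0.35],[0,-1.2,-1.55,0,0.35],[0,-1.35,-1.75,0,0.35]]}'
python3 -c "
from h import *
d=cam('side','s4.png');go((.508,.288,.060),76)
i=cv2.imread('pics/s4.png')[220:340,220:380];cv2.imwrite('pics/s4c.png',cv2.resize(i,(800,600),interpolation=2))"
```

```text
clock: 6.08
eef_pos: [0.4991, 0.249, 0.1134]
orientation: [-0.374, -3.119, 0.001]
force: [0.5, 0.4, -0.3]
finger_gap: 0.0308
grip_force: 0.2
row [0.02 1.34 1.8 ] 0.06 | at [0.4992 0.2487 0.1139] yaw 76.31 F [-0.45 -0.01  0.72] t 6.12 tilt [-0. -0. -1.]
```

View pics/s4c.png

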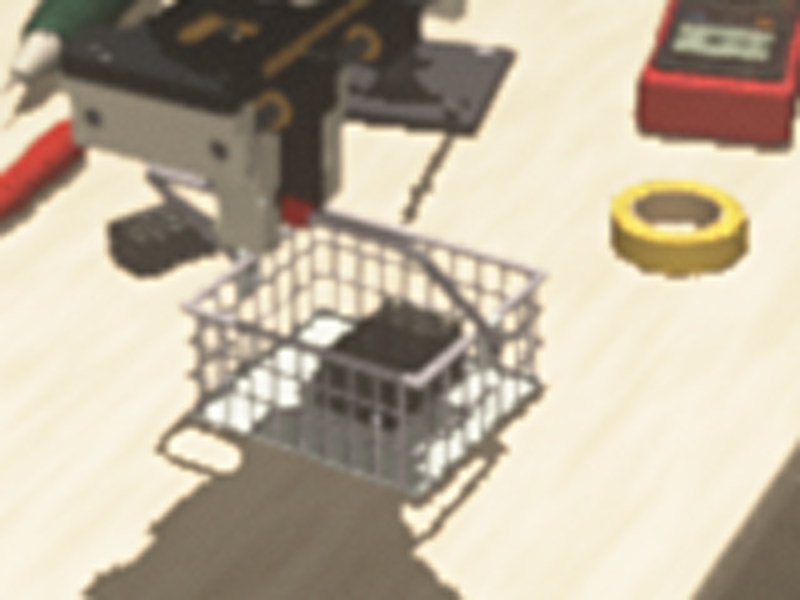

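The bail is halfway up (bar at crop (370,225)) and the basket has not moved. I continue to upright.

```bash
python3 -m pendant '{"series": [[0,-0.25,-0.28,0,0.35],[0,-0.55,-0.48,0,0.35],[0,-0.9,-0.65,0,0.35],[0,-1.25,-0.75,0,0.35],[0,-1.6,-0.8,0,0.35],[0,-1.95,-0.8,0,0.35],[0,-2.25,-0.76,0,0.35],[0,-2.25,-0.76,0,0.35]]}'
python3 -c "
from h import *
d=cam('side','s5.png');t=cam('top','t5.png');go((.508,.288,.060),76)
i=cv2.imread('pics/s5.png')[220:340,220:300];j=cv2.imread('pics/t5.png')[185:275,160:220];i=cv2.imread('pics/s5.png')[210:330,220:320]
cv2.imwrite('pics/s5c.png',np.hstack([cv2.resize(i,(400,480),interpolation=2),cv2.resize(j,(400,480),interpolation=2)]))"
```

```text
clock: 7.12
eef_pos: [0.4832, 0.1835, 0.1354]
orientation: [-0.375, -3.119, 0.001]
force: [0.6, -0.2, 0.2]
finger_gap: 0.0307
grip_force: 0.0
row [0.03 3.55 2.52] 0.06 | at [0.4836 0.1843 0.1356] yaw 76.32 F [ 0.09 -0.14  0.52] t 7.22 tilt [-0. -0. -1.]
```

View pics/s5c.png

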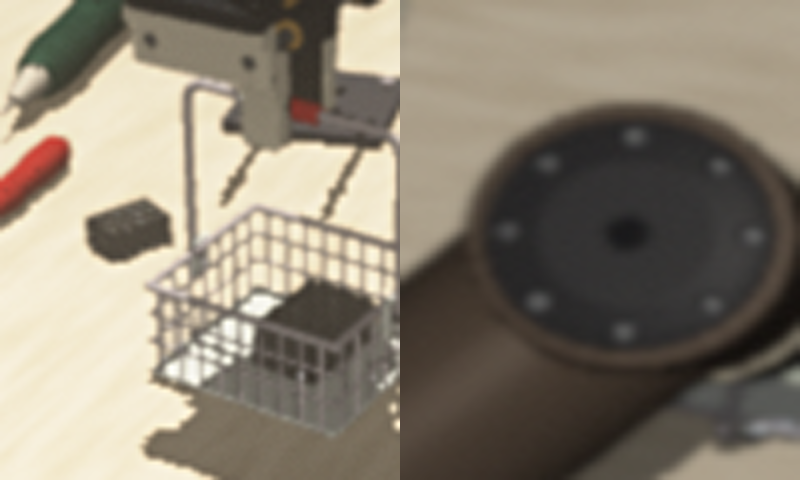

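The bail stands upright (crop (290,100)) and the basket is still flat on the desk. I centre on the sleeve, grip it and lift a little.

```bash
python3 -m pendant '{"series": [[0,0.3,0,0,0.35],[0,0.3,0,0,0.35],[0,0.3,0,0,0.2],[0,0.3,0,0,0.05],[0,0.3,0,0,0.05],[0,0.3,0,0,0.05],[0,0.3,0,0,0.05]]}' 50
python3 -m pendant '{"series": [[0,0,-0.1,0,0.05],[0,0,-0.3,0,0.05],[0,0,-0.6,0,0.05],[0,0,-0.9,0,0.05],[0,0,-1.0,0,0.05],[0,0,-1,0,0.05],[0,0,-1,0,0.05]]}'
python3 -c "
from h import *
d=cam('side','s6.png');go((.546,.13,.261-.017),88.5)
i=cv2.imread('pics/s6.png')[160:340,200:360];cv2.imwrite('pics/s6c.png',cv2.resize(i,(530,596),interpolation=2))"
```

```text
clock: 8.1
eef_pos: [0.4856, 0.193, 0.1356]
orientation: [-0.374, -3.119, 0.0]
force: [-0.3, 0.9, 0.1]
finger_gap: 0.0096
grip_force: 49.8
clock: 8.98
eef_pos: [0.4855, 0.193, 0.1654]
orientation: [-0.374, -3.119, 0.0]
force: [-0.4, -0.1, -4.0]
finger_gap: 0.0095
grip_force: 49.8
row [-2.46 -1.56 -2.62] -2.44 | at [0.4855 0.193  0.1653] yaw 76.32 F [-0.5  -0.35 -4.87] t 9.03 tilt [-0.001 -0.    -1.   ]
```

View pics/s6c.png

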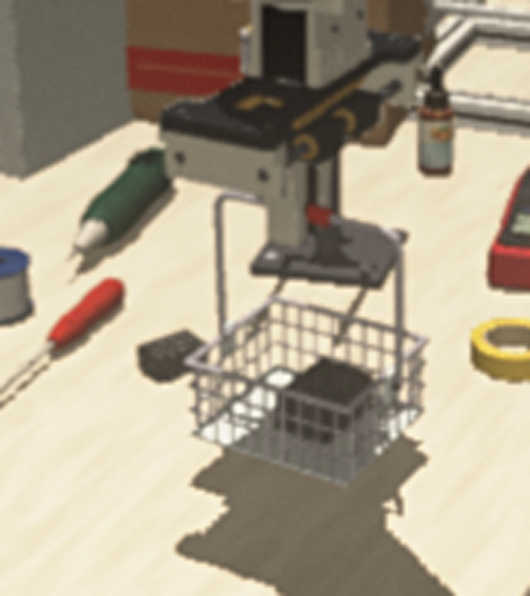

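Lifted and level (4–5 N). Next I raise the basket to the entry height, align it with the stand, and re-measure the stand unobstructed.

```bash
python3 -m pendant '{"series": [[0,0,-0.3,0,0.05],[-0.2,-0.1,-0.8,-0.2,0.05],[-0.5,-0.3,-1.4,-0.5,0.05],[-0.9,-0.6,-2,-0.9,0.05],[-1.4,-0.9,-2.4,-1.4,0.05],[-1.9,-1.2,-2.6,-1.9,0.05],[-2.3,-1.45,-2.6,-2.3,0.05],[-2.45,-1.55,-2.6,-2.5,0.05]]}'
python3 -m pendant '{"series": [[0,0,0,0,0.05],[0,0,0,0,0.05],[0,0,0,0,0.05],[0,0,0,0,0.05]]}'
python3 -c "
from h import *
d=cam('side','s7.png');t=cam('top','t7.png');go((.546,.06,.2436),89)
i=cv2.imread('pics/s7.png')[130:280,230:330];j=cv2.imread('pics/t7.png')[165:265,240:340]
cv2.imwrite('pics/s7c.png',np.hstack([cv2.resize(i,(400,600),interpolation=2),cv2.resize(j,(400,400),interpolation=2,).repeat(1,0) if 0 else cv2.copyMakeBorder(cv2.resize(j,(400,400),interpolation=2),0,200,0,0,0)]))"
```

```text
clock: 10.02
eef_pos: [0.5469, 0.1299, 0.2446]
orientation: [0.032, 3.141, 0.001]
force: [-0.4, -0.2, -3.1]
finger_gap: 0.0097
grip_force: 49.8
clock: 10.52
eef_pos: [0.546, 0.1309, 0.2438]
orientation: [0.031, 3.141, 0.0]
force: [0.1, 1.0, -3.8]
finger_gap: 0.0096
grip_force: 49.8
row [-0.05 -2.36  0.  ] -0.03 | at [0.546  0.1307 0.2437] yaw 88.84 F [-0.62 -0.64 -4.74] t 10.62 tilt [-0.  0. -1.]
```

View pics/s7c.png

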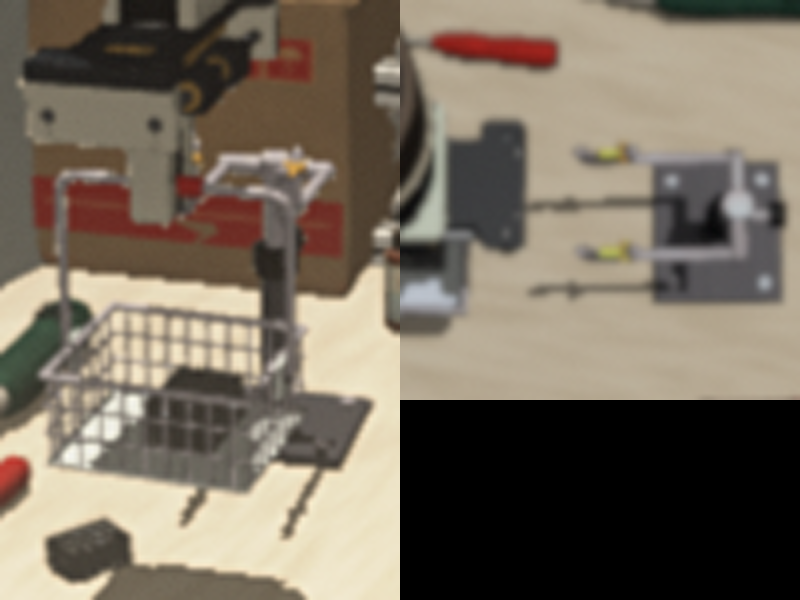

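The basket hangs level. The stand is clear: hook tips at top-image (284.5,203.7) and (284.5,228), keepers at u≈292. That puts the seats at world y ≈ -0.0245, and I'll enter at -0.0215.

```bash
python3 -m pendant '{"series": [[0,-0.2,0,0,0.05],[0,-0.6,0,0,0.05],[0,-1.2,0,0,0.05],[0,-1.8,0,0,0.05],[0,-2.4,0,0,0.05],[0,-2.9,0,0,0.05],[0,-3.2,0,0,0.05],[0,-3.3,0,0,0.05]]}'
python3 -c "
from h import *
go((.5463,-.0215,.2436),89)"
```

```text
clock: 11.62
eef_pos: [0.5441, 0.031, 0.2437]
orientation: [0.033, 3.141, 0.0]
force: [-0.1, -0.6, -4.1]
finger_gap: 0.0097
grip_force: 49.8
row [-0.11 -1.75  0.  ] -0.04 | at [0.5441 0.031  0.2437] yaw 88.79 F [-0.15 -0.58 -4.07] t 11.62 tilt [ 0.  0. -1.]
```

```bash
python3 -m pendant '{"series": [[0,-0.2,0,0,0.05],[0,-0.5,0,0,0.05],[-0.05,-0.9,0,0,0.05],[-0.1,-1.3,0,0,0.05],[-0.1,-1.6,0,0,0.05],[-0.1,-1.75,0,0,0.05],[-0.1,-1.75,0,0,0.05],[-0.1,-1.75,0,0,0.05]]}'
python3 -c "
from h import *
d=cam('side','s8.png');go((.5463,-.0215,.2436),89)
i=cv2.imread('pics/s8.png')[140:230,245:365];cv2.imwrite('pics/s8c.png',cv2.resize(i,(800,600),interpolation=2))
b=np.array([.5463,-.0215,.261]);print('bar ends',proj(d,[b+[.066,0,0],b-[.066,0,0]]),'seat pt L/R',proj(d,[[.579,-.0245,.2],[.513,-.0245,.2]]))"
```

```text
clock: 12.62
eef_pos: [0.5461, -0.0208, 0.2437]
orientation: [0.032, 3.141, 0.0]
force: [-0.2, 0.0, -3.7]
finger_gap: 0.0097
grip_force: 49.8
row [-0.01 -0.03  0.  ] -0.03 | at [ 0.546  -0.0207  0.2437] yaw 88.84 F [-0.61  0.04 -3.6 ] t 12.68 tilt [ 0.  0. -1.]
bar ends [[262.93307772 153.34003155]
 [316.0023416  157.19602455]] seat pt L/R [[276.81913726 177.81556543]
 [302.82747329 180.04183902]]
```

View pics/s8c.png

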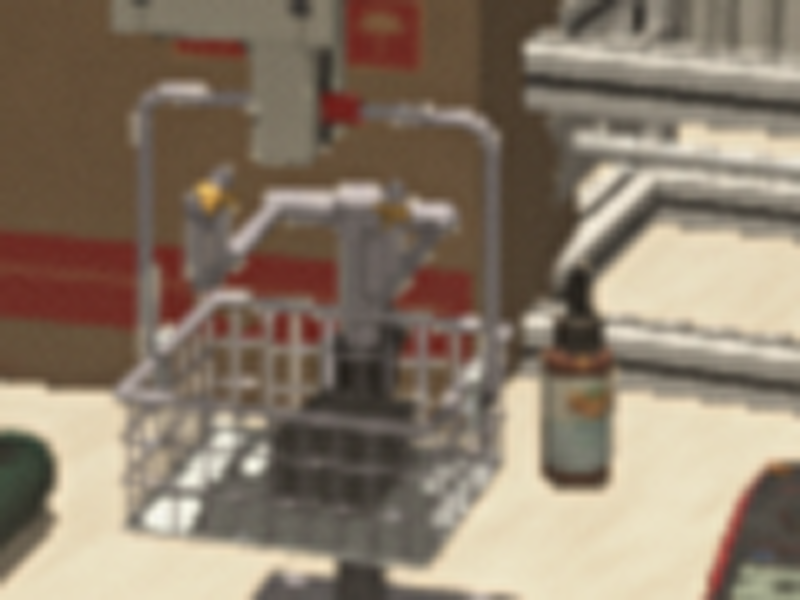

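Bar is above the hooks: bar at crop row ~105, keepers at (208,195) and (398,208). The rim is below the prongs. I'll descend gently, feeling for the keepers, with no more pictures viewed.

```bash
python3 -m pendant '{"series": [[0,0,0.2,0,0.05],[0,0,0.45,0,0.05],[0,0,0.65,0,0.05],[0,0,0.8,0,0.05],[0,0,0.8,0,0.05]]}'
for i in 1; do python3 -m pendant '{"series": [[0,0,0.07,0,0.05],[0,0,0.14,0,0.05],[0,0,0.14,0,0.05]]}'; done
python3 -m pendant '{"series": [[0,0,0.07,0,0.05],[0,0,0.14,0,0.05],[0,0,0.14,0,0.05]]}'
python3 -c "
from h import *
go((.5463,-.0215,.2),89);print(r.sense()['wrist_torque'])"
```

```text
clock: 13.3
eef_pos: [0.5458, -0.021, 0.2192]
orientation: [-0.032, -3.141, 0.0]
force: [0.4, 0.0, -3.3]
finger_gap: 0.0095
grip_force: 49.8
clock: 13.68
eef_pos: [0.5459, -0.021, 0.2154]
orientation: [-0.032, -3.141, 0.0]
force: [-0.0, -1.1, -3.2]
finger_gap: 0.0094
grip_force: 49.8
clock: 14.05
eef_pos: [0.5459, -0.021, 0.211]
orientation: [-0.032, -3.141, 0.0]
force: [-0.4, 0.1, -4.3]
finger_gap: 0.0096
grip_force: 49.8
row [-0.01 -0.02  0.37] -0.03 | at [ 0.5459 -0.021   0.211 ] yaw 88.83 F [-0.4   0.13 -4.28] t 14.05 tilt [-0. -0. -1.]
[ 0.01454985 -0.02613647 -0.03014046]
```

```bash
python3 -m pendant '{"series": [[0,0,0.07,0,0.05],[0,0,0.07,0,0.05]]}'
python3 -m pendant '{"series": [[0,0,0.07,0,0.05],[0,0,0.07,0,0.05]]}'
python3 -m pendant '{"series": [[0,0,0.07,0,0.05],[0,0,0.07,0,0.05]]}'
python3 -c "
from h import *
go((.5463,-.0215,.2),89);print(r.sense()['wrist_torque'])"
```

```text
clock: 14.3
eef_pos: [0.5459, -0.021, 0.209]
orientation: [-0.032, -3.141, 0.0]
force: [-0.1, -0.4, -3.8]
finger_gap: 0.0095
grip_force: 49.8
clock: 14.55
eef_pos: [0.5461, -0.021, 0.2071]
orientation: [0.032, 3.141, -0.0]
force: [0.1, 0.0, -3.3]
finger_gap: 0.0095
grip_force: 49.8
clock: 14.8
eef_pos: [0.5462, -0.0209, 0.2053]
orientation: [0.032, 3.141, 0.0]
force: [-1.0, 2.7, 0.6]
finger_gap: 0.0094
grip_force: 49.8
row [-0.   -0.02  0.18] -0.03 | at [ 0.5462 -0.0209  0.2053] yaw 88.84 F [-0.97  2.73  0.57] t 14.8 tilt [ 0.001  0.    -1.   ]
[ 0.49095618  0.40476161 -0.00881667]
```

The bar touches the keepers at about 0.223 (seat about 0.196), and the reaction is towards the tips, as a keeper gives. I press on in small steps.

```bash
python3 -m pendant '{"series": [[0,0,0.07,0,0.05],[0,0,0.07,0,0.05]]}'
python3 -m pendant '{"series": [[0,0,0.07,0,0.05],[0,0,0.07,0,0.05]]}'
python3 -m pendant '{"series": [[0,0,0.07,0,0.05],[0,0,0.07,0,0.05]]}'
python3 -c "
from h import *
go((.5463,-.0215,.2),89);print(r.sense()['wrist_torque'])"
```

```text
clock: 15.05
eef_pos: [0.5463, -0.021, 0.2034]
orientation: [0.032, 3.141, -0.0]
force: [-3.7, 2.5, 5.7]
finger_gap: 0.0094
grip_force: 49.8
clock: 15.3
eef_pos: [0.5464, -0.0212, 0.202]
orientation: [0.031, 3.14, -0.001]
force: [-4.6, 0.3, 8.7]
finger_gap: 0.0094
grip_force: 49.8
clock: 15.55
eef_pos: [0.5468, -0.021, 0.2004]
orientation: [0.031, 3.139, 0.0]
force: [-4.8, 3.1, 12.3]
finger_gap: 0.0096
grip_force: 49.8
row [ 0.02 -0.02  0.01] -0.03 | at [ 0.5468 -0.021   0.2004] yaw 88.86 F [-4.75  3.12 12.3 ] t 15.55 tilt [ 0.003 -0.    -1.   ]
[ 0.86042198  1.56384068 -0.06121389]
```

The load is rising faster than two keepers alone should give: 16 N at 5 mm, with a side force. I'll ease off 3 mm and feel for the tip wires to centre the bar.

```bash
python3 -m pendant '{"series": [[0,0,-0.1,0,0.05],[0,0,-0.1,0,0.05]]}' | grep -E 'eef|^force'
for k in 1; do python3 -m pendant '{"series": [[0,0.05,0,0,0.05],[0,0.05,0,0,0.05]]}' | grep -E 'eef|^force'; done
python3 -m pendant '{"series": [[0,0.05,0,0,0.05],[0,0.05,0,0,0.05]]}' | grep -E 'eef|^force'
python3 -c "
from h import *
print(r.sense()['wrist_torque'],r.sense()['clock'])
d=cam('side'); k,_=K(d)
def blob(d,box,fn):
    x,y,w,h=box; im=d['img'][y:y+h,x:x+w].astype(float); m=fn(im); ys,xs=np.nonzero(m>25); return len(xs),xs.mean()+x,ys.mean()+y
yel=lambda i:np.minimum(i[...,0],i[...,1])-i[...,2]-45
for b in [(270,155,15,25),(297,155,14,25)]: print(blob(d,b,yel))
# bar height profile: brightest row per column near bar
g=d['img'][150:175].astype(int).sum(2)
print('proj bar',proj(d,[[.546+t,-.019,.2206] for t in(.06,.045,.02,-.02,-.045,-.06)]))
for n in('keeper_left','keeper_right','bail_grip','bail'): print(n,[(np.round(q['position'],4),round(q['p'],2)) for q in eyes.look_for(d,n)[:2]])
"
```

```text
eef_pos: [0.5468, -0.0204, 0.2027]
force: [-1.5, 4.7, 4.6]
eef_pos: [0.5469, -0.0196, 0.2027]
force: [-0.6, -0.0, 6.1]
eef_pos: [0.5469, -0.0181, 0.2023]
force: [0.4, -1.0, 4.3]
[-0.60194296 -0.45042964  0.0116044 ] 16.3
(1, np.float64(275.0), np.float64(168.0))
(0, np.float64(nan), np.float64(nan))
proj bar [[265.4894864  169.68759014]
 [271.32151881 170.1656843 ]
 [281.12511874 170.96808359]
 [297.03460634 172.26683695]
 [307.12263598 173.08818611]
 [313.23047654 173.58465585]]
keeper_left [(array([ 0.5417, -0.0784,  0.1317]), 0.74)]
keeper_right [(array([ 0.5254, -0.0175,  0.1935]), 0.35)]
bail_grip [(array([ 0.5241, -0.017 ,  0.1927]), 0.57)]
bail [(array([ 0.5248, -0.0182,  0.1971]), 0.84)]<string>:6: RuntimeWarning: Mean of empty slice.
  ret = ret.dtype.type(ret / rcount)
```

```bash
for s in 1; do python3 -m pendant '{"series": [[0,0.05,0,0,0.05],[0,0.05,0,0,0.05]]}' | grep -E 'eef|^force'; done
python3 -m pendant '{"series": [[0,0.05,0,0,0.05],[0,0.05,0,0,0.05]]}' | grep -E 'eef|^force'
python3 -c "
from h import *
print(r.sense()['wrist_torque'],r.sense()['clock'])"
```

```text
eef_pos: [0.546, -0.0162, 0.2015]
force: [1.1, 0.7, 3.2]
eef_pos: [0.5457, -0.0147, 0.2012]
force: [0.1, 0.3, 2.6]
[ 0.20354274 -0.1138363  -0.01036895] 17.05
```

```bash
python3 -m pendant '{"series": [[0,0.05,0,0,0.05],[0,0.05,0,0,0.05]]}' | grep -E 'eef|^force'
python3 -m pendant '{"series": [[0,0.05,0,0,0.05],[0,0.05,0,0,0.05]]}' | grep -E 'eef|^force'
python3 -m pendant '{"series": [[0,0.05,0,0,0.05],[0,0.05,0,0,0.05]]}' | grep -E 'eef|^force'
python3 -c "
from h import *
print(r.sense()['wrist_torque'],r.sense()['clock'])"
```

```text
eef_pos: [0.5457, -0.0139, 0.2013]
force: [0.3, -4.1, 0.6]
eef_pos: [0.5457, -0.0131, 0.2013]
force: [1.1, -8.5, -0.8]
eef_pos: [0.5456, -0.0129, 0.2014]
force: [2.3, -14.8, -0.9]
[-5.18806744 -0.97952554  0.36664495] 17.8
```

The tip wire is felt at y ≈ -0.0143, right hook first. So x=-3 mm lies at y ≈ -0.018 and the yaw wants about +1°. I move there and press down in steps.

```bash
python3 -m pendant '{"series": [[0,-0.15,0,0,0.05],[0,-0.27,0,-0.2,0.05],[0,-0.27,0,-0.2,0.05]]}' | grep -E 'eef|^force'
python3 -m pendant '{"series": [[0,0,0.07,0,0.05],[0,0,0.07,0,0.05]]}' | grep -E 'eef|^force'
python3 -m pendant '{"series": [[0,0,0.07,0,0.05],[0,0,0.07,0,0.05]]}' | grep -E 'eef|^force'
python3 -c "
from h import *
print(r.sense()['wrist_torque'],r.sense()['clock'])"
```

```text
eef_pos: [0.5463, -0.0173, 0.2017]
force: [-0.5, 5.1, 1.9]
eef_pos: [0.5463, -0.0178, 0.1998]
force: [-0.6, 5.5, 4.9]
eef_pos: [0.5464, -0.0184, 0.1982]
force: [-2.1, 3.9, 7.9]
[1.25304895 0.78318308 0.04302486] 18.675
```

```bash
python3 -m pendant '{"series": [[0,0.03,0.07,0,0.05],[0,0.03,0.07,0,0.05]]}' | grep -E 'eef|^force'
python3 -m pendant '{"series": [[0,0.02,0.07,0,0.05],[0,0.02,0.07,0,0.05]]}' | grep -E 'eef|^force'
python3 -c "
from h import *
print(r.sense()['wrist_torque'],r.sense()['clock'])"
```

```text
eef_pos: [0.5469, -0.0175, 0.1965]
force: [-1.0, 2.9, 8.4]
eef_pos: [0.5473, -0.0165, 0.1944]
force: [-0.1, 4.8, 6.4]
[ 1.72354794 -0.16122404 -0.04983206] 19.175
```

The resistance peaked at about 12 N on the bar and is now dropping. I continue down.

```bash
python3 -m pendant '{"series": [[0,0,0.07,0,0.05],[0,0,0.07,0,0.05]]}' | grep -E 'eef|^force'
python3 -m pendant '{"series": [[0,0,0.07,0,0.05],[0,0,0.07,0,0.05]]}' | grep -E 'eef|^force'
python3 -m pendant '{"series": [[0,0,0.07,0,0.05],[0,0,0.07,0,0.05]]}' | grep -E 'eef|^force'
python3 -c "
from h import *
print(r.sense()['wrist_torque'],r.sense()['clock'])"
```

```text
eef_pos: [0.5464, -0.0161, 0.1908]
force: [-0.5, 6.5, -3.4]
eef_pos: [0.5452, -0.0175, 0.188]
force: [-0.6, 0.2, -4.4]
eef_pos: [0.5458, -0.0173, 0.1865]
force: [0.4, -0.7, -3.3]
[0.0043222  0.00501101 0.00704384] 19.925
```

Both keepers are passed and the load is back to the basket weight alone. I feel down to the seats.

```bash
python3 -m pendant '{"series": [[0,-0.05,0.07,0,0.05],[0,-0.05,0.07,0,0.05]]}' | grep -E 'eef|^force'
python3 -m pendant '{"series": [[0,-0.03,0.07,0,0.05],[0,-0.03,0.07,0,0.05]]}' | grep -E 'eef|^force'
python3 -m pendant '{"series": [[0,0,0.07,0,0.05],[0,0,0.07,0,0.05]]}' | grep -E 'eef|^force'
python3 -c "
from h import *
print(r.sense()['wrist_torque'],r.sense()['clock'])"
```

```text
eef_pos: [0.5459, -0.0187, 0.1847]
force: [-0.6, 0.3, -4.3]
eef_pos: [0.5459, -0.0195, 0.1826]
force: [-0.8, -0.8, -2.9]
eef_pos: [0.5462, -0.0195, 0.1807]
force: [0.6, 0.2, -3.0]
[-0.00110717 -0.08085478 -0.0144181 ] 20.675
```

```bash
python3 -m pendant '{"series": [[0,0,0.05,0,0.05],[0,0,0.05,0,0.05]]}' | grep -E 'eef|^force'
python3 -m pendant '{"series": [[0,0,0.05,0,0.05],[0,0,0.05,0,0.05]]}' | grep -E 'eef|^force'
python3 -c "
from h import *
print(r.sense()['wrist_torque'],r.sense()['clock'])"
```

```text
eef_pos: [0.5464, -0.0195, 0.1802]
force: [-2.9, 0.8, 4.5]
eef_pos: [0.5465, -0.0195, 0.18]
force: [-7.1, 1.5, 14.7]
[ 0.67217154  2.48243251 -0.02043612] 21.175
```

Seated: firm contact at bar z ≈ 0.198, load ≈ 19 N. I relax the push, then release gently and check that the keepers' resistance holds by looking numerically.

```bash
python3 -m pendant '{"series": [[0,0,-0.05,0,0.05],[0,0,-0.05,0,0.05],[0,0,-0.05,0,0.05]]}' | grep -E 'eef|^force'
python3 -c "
from h import *
d=cam('side','s9.png')
for n in('keeper_left','keeper_right','bail_grip','bail','heatsink','basket'): print(n,[(np.round(q['position'],4),round(q['p'],2)) for q in eyes.look_for(d,n)[:2]])
"
```

```text
eef_pos: [0.5464, -0.0195, 0.1802]
force: [-4.0, 1.0, 7.6]
keeper_left []
keeper_right [(array([ 0.4973, -0.3106,  0.0455]), 0.43)]
bail_grip [(array([ 0.5078, -0.0181,  0.1679]), 0.59), (array([0.6885, 0.0803, 0.0103]), 0.51)]
bail [(array([ 0.5083, -0.0197,  0.1699]), 0.73)]
heatsink [(array([0.6064, 0.1024, 0.0116]), 0.64), (array([0.7469, 0.1837, 0.0279]), 0.58)]
basket [(array([ 0.5363, -0.0162,  0.0807]), 0.95), (array([ 0.4975, -0.3108,  0.0425]), 0.35)]
```

```bash
python3 -m pendant '{"series": [[0,0,-0.03,0,0.05],[0,0,-0.03,0,0.05],[0,0,-0.03,0,0.05]]}' | grep -E 'eef|^force'
python3 -m pendant '{"series": [[0,0,0,0,0.15],[0,0,0,0,0.25],[0,0,0,0,0.35],[0,0,0,0,0.4],[0,0,0,0,0.4]]}' 
cat > chk.py <<'E'
from h import *
a=cv2.cvtColor(cv2.imread('pics/s7.png'),4)
for n,im in(('before',a),('now',cam('side','now.png')['img'])):
  for nm,(x,y,w,h) in dict(L=(268,155,16,25),R=(295,155,16,25)).items():
    i=im[y:y+h,x:x+w].astype(int); m=np.minimum(i[...,0],i[...,1]*1.3)-i[...,2]; ys,xs=np.nonzero(m>70); print(n,nm,len(xs),xs.mean()+x if len(xs) else '',ys.mean()+y if len(xs) else '')
print(r.sense()['clock'],r.sense()['force'])
E
python3 chk.py
```

```text
eef_pos: [0.5463, -0.0195, 0.1803]
force: [-1.7, 0.8, 5.0]
clock: 22.9
eef_pos: [0.546, -0.0195, 0.18]
orientation: [-0.005, -3.142, -0.0]
force: [-1.2, -0.2, 0.8]
finger_gap: 0.0353
grip_force: 0.0
before L 5 279.0 169.0
before R 12 303.0 171.58333333333334
now L 0  
now R 0  
22.95 [-0.61646348 -0.81095819 -0.72736841]
```

```bash
python3 -m pendant '{"series": [[0,0,-0.2,0,0.4],[0,0,-0.6,0,0.4],[0,0,-1.2,0,0.4],[0,0,-2,0,0.4],[0,0,-3,0,0.4],[0,0,-4,0,0.4],[0,0,-4,0,0.4]]}' 
python3 -m pendant '{"series": [[0,2,-1,0,0.4],[0,4,-1,0,0.4],[0,6,-1,0,0.4],[0,6,-1,0,0.4],[0,6,-1,0,0.4],[0,6,-1,0,0.4]]}' 
python3 chk.py; python3 - <<'E'
from h import *
d=cam('side');t=cam('top')
for c in(d,t):
  for n in('keeper_left','keeper_right','bail_grip','bail','basket','heatsink','stand'): print(n,[(np.round(q['position'],4),round(q['p'],2)) for q in eyes.look_for(c,n)[:3]])
print(proj(d,[[.579,-.0265,.2197],[.513,-.0265,.2197],[.546,-.0215,.1977]]))
E
```

```text
clock: 23.82
eef_pos: [0.5474, -0.0194, 0.3038]
orientation: [0.004, 3.136, 0.002]
force: [-0.1, 0.5, -0.6]
finger_gap: 0.035
grip_force: 0.0
clock: 24.58
eef_pos: [0.5466, 0.1595, 0.3302]
orientation: [0.006, 3.142, -0.0]
force: [-0.6, -0.2, 0.2]
finger_gap: 0.0349
grip_force: 0.0
before L 5 279.0 169.0
before R 12 303.0 171.58333333333334
now L 18 276.8333333333333 169.11111111111111
now R 12 303.0 171.58333333333334
24.625 [-0.0041386  -0.24415916  0.19956293]
keeper_left [(array([ 0.3726, -0.1348,  0.0378]), 0.68)]
keeper_right []
bail_grip []
bail [(array([ 0.5281, -0.0201,  0.1814]), 0.86)]
basket [(array([ 0.5431, -0.0152,  0.0805]), 0.87)]
heatsink [(array([ 0.5321, -0.0046,  0.0742]), 0.6), (array([0.6043, 0.1025, 0.0134]), 0.58)]
stand [(array([ 0.5418, -0.1019,  0.1664]), 0.91), (array([ 0.722 , -0.1111,  0.0306]), 0.4)]
keeper_left []
keeper_right [(array([ 0.4994, -0.3179,  0.0598]), 0.49)]
bail_grip []
bail [(array([ 0.538 , -0.0169,  0.202 ]), 0.52), (array([ 0.547 , -0.1054,  0.0095]), 0.18)]
basket [(array([ 0.729 , -0.1346,  0.0397]), 0.62)]
heatsink [(array([ 0.5366, -0.0203,  0.061 ]), 0.58)]
stand [(array([ 0.5411, -0.1082,  0.0117]), 0.83)]
[[276.92493119 169.94831709]
 [303.05278071 172.07108624]
 [289.40052581 180.21068671]]
```

Both keepers show at the same pixels as when first shut, and the basket hangs with the heatsink in it. One last check of the red sleeve's height and the scene, then I hand in.

```bash
python3 - <<'E'
from h import *
d=cam('side'); i=d['img'][165:200,270:312].astype(int); m=i[...,0]-np.maximum(i[...,1],i[...,2])>70
ys,xs=np.nonzero(m); print(len(xs),xs.mean()+270,ys.mean()+165)
a=cv2.cvtColor(cv2.imread('pics/s7.png'),4).astype(int); df=np.abs(a-d['img']).sum(2)>90
print([(n,int(df[y-12:y+12,x-15:x+15].sum())) for n,x,y in[('driver',227,255),('meter',366,228),('tape',356,265),('grinder',238,220),('hs2',252,268),('spool',200,245)]])
print(r.hand_in())
E
```

```text
54 291.5 179.72222222222223
[('driver', 0), ('meter', 0), ('tape', 0), ('grinder', 153), ('hs2', 109), ('spool', 0)]
the job is handed in; nothing more can be done
None
```

The basket hangs by its bail in both hooks, both keepers are back at their original shut position in the images, and the heatsink is still in the basket. The largest hook load I read was about 19 N, against the 25 N limit. I handed the job in at about 25 s; no verdict came back.

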